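# Move the hammered pot lids to the polishing rack in order

### The arm

A 6-joint arm with a two-finger parallel gripper is mounted at the origin on the work surface. World frame = base frame: x ahead of the robot, y to its left, z up, the work surface at z = 0. Lengths are in m, angles in rad, forces in N, time in s.
With the tool pointing down it reaches from about 0.35 to 0.725 m from the base axis. Payload 6 kg.
Tool frame: the origin (TCP) lies on the centre line of the jaws, within the pads' length; the fingertips stand tcp_to_tips ahead of it and the grasp point (between the pads) lies 6 mm ahead of it (tcp_to_tips is the distance from the TCP to the fingertips, in m); z points along the fingers, y is the line along which they close (so a half turn about z gives the same grasp; the last joint's range is limited). The gripper opens to 85 mm and grips with 20 to 120 N. Pads are 22 mm wide; open, the fingers measure 114 mm over their backs; the gripper's body (76 mm by 85 mm) begins 54 mm behind the grasp point. The pads swing forward as they close: fully open they stand 13 mm farther back than shut.
Start: joints at [0.334, 0.04, 0.085, 0, -1.615, -0.334], TCP at [0.6, 0, 0.256] pointing down, gripper open.
Joint ranges: [-2.56, 2.56], [-1.29, 2.01], [-1.08, 1.49], [-3.29, 1.98], [-2.81, -0.18], [-2.99, 2.99]. Speed limits (rad/s): [2.57, 2.57, 3.01, 3.14, 3.14, 3.14].

### API

Orientations are given as [roll, pitch, yaw] about the fixed x, y, z axes, in that order (R = Rz(yaw) Ry(pitch) Rx(roll)).
In Python, from bench import * gives the robot as it stands.
- The arm moves only by the tool send_rows, never from a script. Its argument "steps" is a list of rows, each an object with "dp": the shift along the tool's x, y, z as a fraction of full scale, a list of three; "rot": the turn, a rotation vector about the tool's x, y, z as a fraction of full scale, a list of three; "claw": the opening, from -1 (shut) to 1 (fully open), so that 0 is half open. In form: [{"dp": [dx, dy, dz], "rot": [rx, ry, rz], "claw": claw}, ...]. A call has 1 to 20 rows; each row shifts and turns the commanded pose from where the row before left it, along the tool's axes as they then stand; what a row does not reach is not made up. Full scale, the value 1, is 0.05 m for a shift and 180 degrees for a turn. A row lasts 1/8 s, in which the tool goes at most 62.5 mm and 10.7 degrees, less where a joint would pass 70% of its speed; a pose out of reach is approached as far as the arm can. A call with a number of a shift or a turn outside -1 to 1 is refused whole. A call with a gripper value outside its range is refused whole. The fingers move at their own pace and stop on an object; the grip force is fixed at half the most. Time passes only in rows, so rows that do not move let the fingers close. It gives the time, the measured TCP pose, the force, the opening and the grip force at its end, in the units of the state.
- observe(): the state, without advancing time (a new reading comes with each control period).
- grab_frame(name): name is "scene" or "side" or "wrist"; returns a dict with "img" (420x560x3 uint8, red, green, blue), "mtx" (3x3 intrinsics, pixels), "rvec" (rotation vector, rad) and "tvec" (3), from world to camera coordinates, as OpenCV has them; the wrist camera has in their place "tool_from_camera" (4x4, takes a point from camera to tool coordinates, whose origin is the TCP and whose axes are the flange's). Camera axes: x right, y down, z forward; pixel columns grow to the right and rows downward; lengths in m; the calibration is good to about 2 mm. A picture is of the moment at which its call begins: read the wrist's pose just before it. There is no depth.
- close_job(): hands the job in; it is judged then, once.
Trained networks look in a picture, given as the dict that the camera call returned (one of the last four; its "shot" number tells which), for a name from the list of things; names that differ only in an ending like _2 or _b are one class to them, and where a whole thing is asked for, a point or a joint stands for the part that bears it (a point fixed in the world has none). Each returns a list of dicts, best first, with "score" (0 to 1); they miss things now and then, are a little off and sometimes report something else, mostly with a low value. They report only what shows in the picture. A call takes as long as a camera call. They do not tell look-alikes from the thing itself.
- spot_in(picture, name): "bbox" ([centre column, centre row, width, height] in pixels, round what is visible of it).
- trace(picture, name): "mask" (420x560 bool, what is visible of it) and "bbox" ([centre column, centre row, width, height] in pixels, round what is visible of it).
- tip_of(picture, name): "uv" ([column, row] in pixels: a listed point, or the origin of a listed thing).
The state is a dict: "time": time; "joint_positions": joint angles; "joint_vel": joint speeds; "joint_efforts": joint torques, N m; "eef_pos": TCP position; "tcp_rot": TCP orientation; "force": force on the tool from outside, world axes, zero at the start; "torque": the same for the moment, N m; "opening": opening from 0.0 (shut) to 1.0 (fully open); "grasp_force": force on a finger pad.
Only numpy, scipy, OpenCV 4.12 (cv2) and the standard library are available. Lean on these libraries where they do the work, as an engineer would, in place of code of your own. Each camera call takes 0.05 s, during which the arm holds its last target. There are 200 camera calls.

### The job

Move the four brass lids from the wooden formers they were hammered on to the polishing rack, keeping their order counted from the stop post: the lid nearest the stop post on the forming rack goes into the bay nearest the polishing rack's own stop post, the next lid into the next bay, and so on to the last. Set each lid down gently, knob up and lying flat on the felt of its bay, and never tip one over.

Things in the scene. Friction and masses are not known exactly. Their poses are not given: they have to be found in the camera images.
- lid_ball: Brass pot lid, 50 mm tall overall, 160 g (varies by a third). Round plate 50 mm across, 6 mm thick at its edge, rising to 12 mm. Knob: a ball 24 mm across, centre 38 mm above the underside, on a 12 mm stem. Origin: centre of the flat underside; z up the knob. Gripped best 38 mm above the underside. At the start it lies flat on top of its former, centred to 3 mm.
- lid_square: Brass pot lid, 50 mm tall overall, 160 g (varies by a third). Square plate 46 mm by 46 mm, 8 mm thick, with a 30 mm square step to 12 mm. Knob: a straight round rod 18 mm across, from 12 to 50 mm above the underside. Origin: centre of the flat underside; z up the knob. Gripped best 38 mm above the underside. At the start it lies flat on top of its former, centred to 3 mm.
- lid_mushroom: Brass pot lid, 50 mm tall overall, 160 g (varies by a third). Round plate 56 mm across (the widest), 6 mm thick at its edge, rising to 12 mm. Knob: a flat-topped drum 30 mm across from 30 to 50 mm above the underside, on a 12 mm stem. Origin: centre of the flat underside; z up the knob. Gripped best 38 mm above the underside. At the start it lies flat on top of its former, centred to 3 mm.
- lid_star: Brass pot lid, 50 mm tall overall, 160 g (varies by a third). Six-pointed star plate 54 mm across its corners, 8 mm thick, with a 28 mm round step to 12 mm. Knob: a slim round rod 12 mm across, from 12 to 50 mm above the underside. Origin: centre of the flat underside; z up the knob. Gripped best 38 mm above the underside. At the start it lies flat on top of its former, centred to 3 mm.
- former_round: Fixed light-wood former on the forming rack, holding lid_ball at the start: round foot 66 mm across, 16 mm thick, with a round pillar 44 mm across on it; flat top 40 mm above its origin (centre of its underside, which lies 18 mm above the table). It never moves.
- former_square: Fixed light-wood former on the forming rack, holding lid_square at the start: square foot 62 mm by 62 mm, 16 mm thick, with a round pillar 44 mm across on it; flat top 40 mm above its origin (centre of its underside, which lies 18 mm above the table). It never moves.
- former_hex: Fixed light-wood former on the forming rack, holding lid_mushroom at the start: hexagonal foot 62 mm across its flats, 16 mm thick, with a round pillar 44 mm across on it; flat top 40 mm above its origin (centre of its underside, which lies 18 mm above the table). It never moves.
- former_cross: Fixed light-wood former on the forming rack, holding lid_star at the start: cross-shaped foot 68 mm by 72 mm, arms 26 mm wide, 16 mm thick, with a round pillar 44 mm across on it; flat top 40 mm above its origin (centre of its underside, which lies 18 mm above the table). It never moves.
- stop_post: Fixed post, steel with round brass cap 28 mm across, 70 mm tall, at one end (either, it varies) of the forming rack; a low wooden block is at the other end. Origin: centre of underside, 18 mm above the table. The rack is a brown board 410 x 86 x 18 mm; its four formers stand in one row in varying order, 75 mm apart, the first 65.5 mm from this post. Either rack may be on the robot's left.
- polishing_rack: Fixed dark-wood rack 410 (x) by 90 mm (y). Origin: centre of its underside, on the table. Four empty bays at x = 112.5, 37.5, -37.5, -112.5 mm, y = 0: felt floor 12 mm up, 70 (x) by 76 mm (y) inside ridges 5 to 7 mm thick with tops 20 mm up. Its own stop post, steel with brass cap, 82 mm high, is at x = +178 mm, its end away from the robot. The rack's x points away from the robot within 0.25 rad.
Things that resemble listed ones, but are neither listed nor needed, are in the scene too. Leave any pink look-alike of the lid_ball alone.

How it is judged:
At the end, for the whole second after the job is handed in: Each lid lies in the bay whose rank from the polishing rack's stop post equals its former's rank from the other post: within 16 mm of the bay centre along the rack, 18 mm across (so, between the ridges), underside on the felt within 4 mm, tilt under 0.08 rad, at rest ((horizontal distance between former_round and stop_post below 0 m or horizontal distance between former_round and stop_post above 0.103 m or x of lid_ball in the frame of polishing_rack between 0.0965 and 0.1285 m) and (horizontal distance between former_round and stop_post below 0.103 m or horizontal distance between former_round and stop_post above 0.178 m or x of lid_ball in the frame of polishing_rack between 0.0215 and 0.0535 m) and (horizontal distance between former_round and stop_post below 0.178 m or horizontal distance between former_round and stop_post above 0.253 m or x of lid_ball in the frame of polishing_rack between -0.0535 and -0.0215 m) and (horizontal distance between former_round and stop_post below 0.253 m or horizontal distance between former_round and stop_post above 9 m or x of lid_ball in the frame of polishing_rack between -0.1285 and -0.0965 m) and y of lid_ball in the frame of polishing_rack between -0.018 and 0.018 m and z of lid_ball in the frame of polishing_rack between 0.008 and 0.016 m and angle between each of lid_ball, lid_square, lid_mushroom, lid_star's own z axis and vertical below 0.08 rad and linear speed of each of lid_ball, lid_square, lid_mushroom, lid_star below 0.02 m/s and angular speed of each of lid_ball, lid_square, lid_mushroom, lid_star below 0.3 rad/s and (horizontal distance between former_square and stop_post below 0 m or horizontal distance between former_square and stop_post above 0.103 m or x of lid_square in the frame of polishing_rack between 0.0965 and 0.1285 m) and (horizontal distance between former_square and stop_post below 0.103 m or horizontal distance between former_square and stop_post above 0.178 m or x of lid_square in the frame of polishing_rack between 0.0215 and 0.0535 m) and (horizontal distance between former_square and stop_post below 0.178 m or horizontal distance between former_square and stop_post above 0.253 m or x of lid_square in the frame of polishing_rack between -0.0535 and -0.0215 m) and (horizontal distance between former_square and stop_post below 0.253 m or horizontal distance between former_square and stop_post above 9 m or x of lid_square in the frame of polishing_rack between -0.1285 and -0.0965 m) and y of lid_square in the frame of polishing_rack between -0.018 and 0.018 m and z of lid_square in the frame of polishing_rack between 0.008 and 0.016 m and (horizontal distance between former_hex and stop_post below 0 m or horizontal distance between former_hex and stop_post above 0.103 m or x of lid_mushroom in the frame of polishing_rack between 0.0965 and 0.1285 m) and (horizontal distance between former_hex and stop_post below 0.103 m or horizontal distance between former_hex and stop_post above 0.178 m or x of lid_mushroom in the frame of polishing_rack between 0.0215 and 0.0535 m) and (horizontal distance between former_hex and stop_post below 0.178 m or horizontal distance between former_hex and stop_post above 0.253 m or x of lid_mushroom in the frame of polishing_rack between -0.0535 and -0.0215 m) and (horizontal distance between former_hex and stop_post below 0.253 m or horizontal distance between former_hex and stop_post above 9 m or x of lid_mushroom in the frame of polishing_rack between -0.1285 and -0.0965 m) and y of lid_mushroom in the frame of polishing_rack between -0.018 and 0.018 m and z of lid_mushroom in the frame of polishing_rack between 0.008 and 0.016 m and (horizontal distance between former_cross and stop_post below 0 m or horizontal distance between former_cross and stop_post above 0.103 m or x of lid_star in the frame of polishing_rack between 0.0965 and 0.1285 m) and (horizontal distance between former_cross and stop_post below 0.103 m or horizontal distance between former_cross and stop_post above 0.178 m or x of lid_star in the frame of polishing_rack between 0.0215 and 0.0535 m) and (horizontal distance between former_cross and stop_post below 0.178 m or horizontal distance between former_cross and stop_post above 0.253 m or x of lid_star in the frame of polishing_rack between -0.0535 and -0.0215 m) and (horizontal distance between former_cross and stop_post below 0.253 m or horizontal distance between former_cross and stop_post above 9 m or x of lid_star in the frame of polishing_rack between -0.1285 and -0.0965 m) and y of lid_star in the frame of polishing_rack between -0.018 and 0.018 m and z of lid_star in the frame of polishing_rack between 0.008 and 0.016 m); the robot touches nothing.
It fails at once if a lid is tipped over (more than 0.8 rad from upright) (angle between any of lid_ball, lid_square, lid_mushroom, lid_star's own z axis and vertical above 0.8 rad).
It fails at once if a lid is dropped: out of the fingers it moves faster than 0.6 m/s, a fall of about 2 cm ((linear speed of lid_ball above 0.6 m/s and contact force between the fingers and lid_ball below 0.05 N) or (linear speed of lid_square above 0.6 m/s and contact force between the fingers and lid_square below 0.05 N) or (linear speed of lid_mushroom above 0.6 m/s and contact force between the fingers and lid_mushroom below 0.05 N) or (linear speed of lid_star above 0.6 m/s and contact force between the fingers and lid_star below 0.05 N)).
It also fails if it takes over 106 s, if anything falls off the work surface, if the arm or the gripper's body presses on something with over 40 N, if the wrist force passes 120 N, or if a joint passes its speed limit or range.

## Working session

There is one attempt and no reset: what is moved stays moved. The work goes in short steps, Python scripts to look and compute and a tool call to move; the robot and the scene stay as the last step left them, time stands still between calls to the robot, and variables do not carry over. Pictures are saved under pics/ and viewed, at most 14 in all, crops included, and the job is handed in when it is done.

Besides the shell and the picture viewer there is one more tool, called by a JSON object that holds its "op" and its "data", one argument or row to a line. send_rows: Moves the arm, as the interface text tells. Its arguments: {"type":"object","properties":{"steps":{"type":"array"}},"required":["steps"]}

```bash
mkdir -p pics; ls; cat > h.py <<'E'
from bench import *
import numpy as np, cv2
from scipy.spatial.transform import Rotation as R
def cam(p):
    if 'rvec' in p:
        M=cv2.Rodrigues(np.array(p['rvec'],float))[0]; return M.T, -M.T@np.array(p['tvec']).ravel()
    s=p['state']; Rt=R.from_euler('xyz',s['tcp_rot']).as_matrix() if len(s['tcp_rot'])==3 else R.from_quat(s['tcp_rot']).as_matrix()
    T=np.array(p['tool_from_camera']); return Rt@T[:3,:3], Rt@T[:3,3]+np.array(s['eef_pos'])
def shot(n):
    s=observe(); p=grab_frame(n)
    if n=='wrist': p['state']=s
    return p
def at_z(p,uv,z):
    A,c=cam(p); d=A@np.linalg.inv(np.array(p['mtx']))@np.array([uv[0],uv[1],1.]); return c+d*(z-c[2])/d[2]
def proj(p,X):
    A,c=cam(p); q=np.array(p['mtx'])@(A.T@(np.array(X)-c)); return q[:2]/q[2]
def save(p,n): cv2.imwrite('pics/'+n+'.png',p['img'][:,:,::-1])
Z={'lid_ball':.058,'lid_square':.058,'lid_mushroom':.058,'lid_star':.058,'former_round':.018,'former_square':.018,'former_hex':.018,'former_cross':.018,'stop_post':.018,'polishing_rack':0.}
E
python3 - <<'E'
from h import *
s=observe(); print(s)
for n in ['scene','side']:
    p=shot(n); save(p,n); print(n,cam(p)[1])
    for k,z in Z.items():
        print(k,[(np.round(r['uv']),round(r['score'],2),np.round(at_z(p,r['uv'],z)[:2],3)) for r in tip_of(p,k)[:3]])
E
```

```text
pics
{'time': 0.0, 'joint_positions': array([ 3.33719387e-01,  4.08324571e-02,  8.37975091e-02, -4.87681077e-04,
       -1.61547113e+00, -3.33683959e-01]), 'joint_vel': array([-0.00170193,  0.0013905 , -0.00068773,  0.00036867, -0.00117504,
       -0.00131684]), 'joint_efforts': array([-7.27207535e-04, -3.68200672e+01,  3.47413230e+01,  6.93227157e+00,
       -5.48646509e-03, -9.47124363e-06]), 'eef_pos': array([5.99720659e-01, 1.06884698e-04, 2.55255081e-01]), 'tcp_rot': array([ 3.13981764e+00, -9.96281630e-05, -1.57073945e+00]), 'force': array([-0.00349308,  0.78391015, -0.2516237 ]), 'torque': array([-0.02276287,  0.00924166, -0.0140609 ]), 'grasp_force': 0.0, 'opening': 0.9982341598193083}
scene [0.94313877 0.65909513 0.60863749]
lid_ball [(array([360., 258.]), 0.94, array([0.489, 0.192])), (array([386., 345.]), 0.78, array([0.578, 0.356])), (array([324., 246.]), 0.75, array([0.522, 0.131]))]
lid_square [(array([393., 250.]), 0.64, array([0.427, 0.206]))]
lid_mushroom [(array([318., 277.]), 0.87, array([0.578, 0.191])), (array([358., 281.]), 0.22, array([0.528, 0.233]))]
lid_star
[... 695 characters left out ...]
, 0.129]))]
lid_square [(array([320., 282.]), 0.81, array([0.422, 0.199]))]
lid_mushroom [(array([205., 242.]), 0.32, array([0.645, 0.187]))]
lid_star [(array([203., 241.]), 0.8, array([0.651, 0.185]))]
former_round [(array([278., 286.]), 0.7, array([0.495, 0.202]))]
former_square [(array([321., 298.]), 0.76, array([0.417, 0.2  ]))]
former_hex [(array([242., 268.]), 0.58, array([0.572, 0.188]))]
former_cross [(array([206., 255.]), 0.68, array([0.652, 0.182])), (array([320., 294.]), 0.23, array([0.421, 0.191]))]
stop_post [(array([360., 313.]), 0.6, array([0.349, 0.205]))]
polishing_rack [(array([322., 169.]), 0.63, array([ 0.54 , -0.203])), (array([320., 297.]), 0.34, array([0.422, 0.185]))]
```

View pics/scene.png

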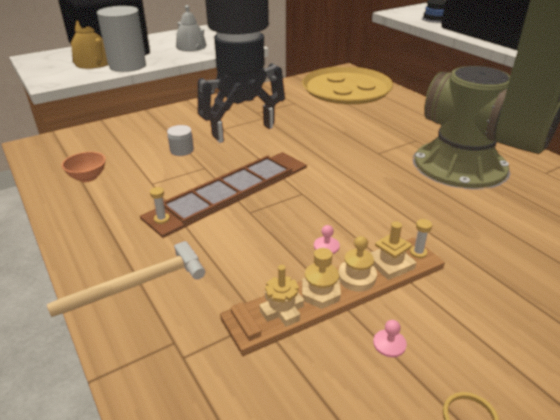

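View pics/side.png

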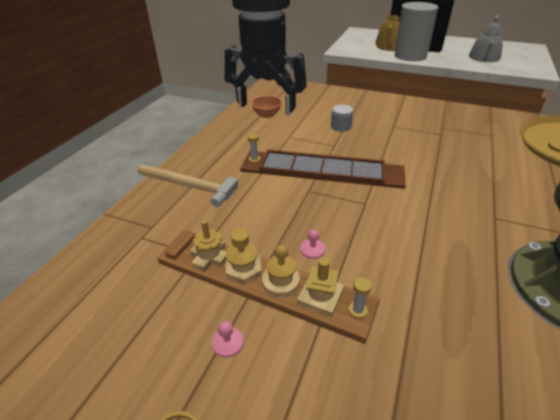

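Both views agree. The forming rack is at y≈+0.2 with its stop post at the near end (scene 420,235; side 360,297). From the post the order is square, ball, mushroom, star. The polishing rack is at y≈-0.2 with its post at the far end (scene 158,205). Pink decoys sit on the table at scene (327,238) and (391,337). I'll move above the forming rack, with the jaws turned to close across it.

{"op": "send_rows", "data": {
  "steps": [
    {"dp":[-1,0.35,-0.2],"rot":[0,0,0],"claw":1},
    {"dp":[-1,0.35,-0.2],"rot":[0,0,0],"claw":1},
    {"dp":[-1,0.35,-0.2],"rot":[0,0,0],"claw":1},
    {"dp":[-1,0.35,-0.2],"rot":[0,0,0],"claw":1},
    {"dp":[0,0,0],"rot":[0,0,0.0556],"claw":1},
    {"dp":[0,0,0],"rot":[0,0,0.0556],"claw":1},
    {"dp":[0,0,0],"rot":[0,0,0.0556],"claw":1},
    {"dp":[0,0,0],"rot":[0,0,0.0556],"claw":1},
    {"dp":[0,0,0],"rot":[0,0,0.0556],"claw":1},
    {"dp":[0,0,0],"rot":[0,0,0.0556],"claw":1},
    {"dp":[0,0,0],"rot":[0,0,0.0556],"claw":1},
    {"dp":[0,0,0],"rot":[0,0,0.0556],"claw":1},
    {"dp":[0,0,0],"rot":[0,0,0.0556],"claw":1},
    {"dp":[0,0,0],"rot":[0,0,0],"claw":1},
    {"dp":[0,0,0],"rot":[0,0,0],"claw":1}
  ]
}}

```text
time: 2.98
eef_pos: [0.53, 0.2, 0.2963]
tcp_rot: [-3.142, -0.0, -3.14]
force: [0.6, -0.4, -0.2]
opening: 0.997
grasp_force: 0.0
```

```bash
python3 - <<'E'
from h import *
import bench
p=shot('wrist'); save(p,'w1'); s=p['state']; print(s['eef_pos'],s['tcp_rot'],s['time'],s['joint_positions']); print(p['tool_from_camera'],cam(p)[1])
print({k:v for k,v in list(s.items()) if 'tip' in k},getattr(bench,'tcp_to_tips',None),[k for k in dir(bench) if 'tip' in k])
for k,z in Z.items():
    print(k,[(np.round(r['uv']),round(r['score'],2),np.round(at_z(p,r['uv'],z)[:2],4)) for r in tip_of(p,k)[:2]])
E
```

```text
[0.52998601 0.20000332 0.29629199] [-3.14158111e+00 -3.86268294e-05 -3.13950262e+00] 2.975 [ 7.15089931e-01 -4.07496377e-02  7.67260632e-02 -1.66470236e-05
 -1.68830880e+00 -2.28379818e+00]
[[-4.74172190e-04 -9.52800180e-01 -3.03597748e-01  7.75288926e-02]
 [ 9.99999852e-01 -5.32667922e-04  1.09862380e-04 -1.76668097e-04]
 [-2.66393677e-04 -3.03597651e-01  9.52800292e-01 -1.18401992e-01]
 [ 0.00000000e+00  0.00000000e+00  0.00000000e+00  1.00000000e+00]] [0.45246222 0.19966599 0.41469698]
{} 0.025 ['tcp_to_tips', 'tip_of']
lid_ball [(array([170., 116.]), 0.85, array([0.4737, 0.0935])), (array([277., 139.]), 0.77, array([0.4947, 0.1941]))]
lid_square [(array([284.,  54.]), 0.77, array([0.419 , 0.2007]))]
lid_mushroom [(array([276., 214.]), 0.91, array([0.5705, 0.1924]))]
lid_star [(array([268., 279.]), 0.7, array([0.6452, 0.1835]))]
former_round []
former_square []
former_hex [(array([270., 203.]), 0.98, array([0.5709, 0.1852]))]
former_cross []
stop_post []
polishing_rack []
```

View pics/w1.png

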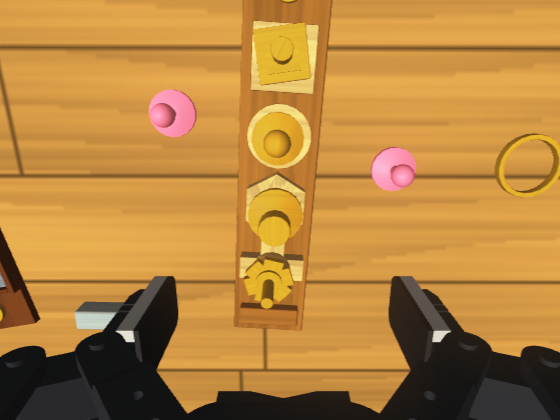

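The wrist view confirms the order down the rack: square (284,54), ball (277,139), mushroom (276,214), star (268,279). The pink decoys are off to the sides. I'll grasp the mushroom first.

{"op": "send_rows", "data": {
  "steps": [
    {"dp":[-0.81,-0.17,0],"rot":[0,0,0],"claw":1},
    {"dp":[0,0,0.9],"rot":[0,0,0],"claw":1},
    {"dp":[0,0,0.9],"rot":[0,0,0],"claw":1},
    {"dp":[0,0,0.8],"rot":[0,0,0],"claw":1},
    {"dp":[0,0,0.5],"rot":[0,0,0],"claw":1},
    {"dp":[0,0,0.4],"rot":[0,0,0],"claw":1},
    {"dp":[0,0,0.36],"rot":[0,0,0],"claw":1},
    {"dp":[0,0,0],"rot":[0,0,0],"claw":1},
    {"dp":[0,0,0],"rot":[0,0,0],"claw":-1},
    {"dp":[0,0,0],"rot":[0,0,0],"claw":-1},
    {"dp":[0,0,0],"rot":[0,0,0],"claw":-1},
    {"dp":[0,0,0],"rot":[0,0,0],"claw":-1},
    {"dp":[0,0,0],"rot":[0,0,0],"claw":-1},
    {"dp":[0,0,0],"rot":[0,0,0],"claw":-1},
    {"dp":[0,0,0],"rot":[0,0,0],"claw":-1},
    {"dp":[0,0,0],"rot":[0,0,0],"claw":-1}
  ]
}}

```text
time: 5.52
eef_pos: [0.5709, 0.1917, 0.1041]
tcp_rot: [3.141, 0.001, 3.141]
force: [-0.6, 1.1, 4.7]
opening: 0.331
grasp_force: 59.0
```

{"op": "send_rows", "data": {
  "steps": [
    {"dp":[0,0,-0.3],"rot":[0,0,0],"claw":-1},
    {"dp":[0,0,-0.7],"rot":[0,0,0],"claw":-1},
    {"dp":[0,0,-0.9],"rot":[0,0,0],"claw":-1},
    {"dp":[0,0,-0.9],"rot":[0,0,0],"claw":-1},
    {"dp":[0,0,-0.7],"rot":[0,0,0],"claw":-1},
    {"dp":[0.05,-0.4,-0.3],"rot":[0,0,0],"claw":-1},
    {"dp":[0.1,-0.8,0],"rot":[0,0,0],"claw":-1},
    {"dp":[0.1,-0.9,0],"rot":[0,0,0],"claw":-1},
    {"dp":[0.1,-0.9,0],"rot":[0,0,0],"claw":-1},
    {"dp":[0.1,-0.9,0],"rot":[0,0,0],"claw":-1},
    {"dp":[0.1,-0.9,0],"rot":[0,0,0],"claw":-1},
    {"dp":[0.1,-0.9,0],"rot":[0,0,0],"claw":-1},
    {"dp":[0.1,-0.9,0],"rot":[0,0,0],"claw":-1},
    {"dp":[0.05,-0.8,0],"rot":[0,0,0],"claw":-1},
    {"dp":[0,-0.4,0],"rot":[0,0,0],"claw":-1},
    {"dp":[0,0,0],"rot":[0,0,0],"claw":-1},
    {"dp":[0,0,0],"rot":[0,0,0],"claw":-1},
    {"dp":[0,0,0],"rot":[0,0,0],"claw":-1}
  ]
}}

```text
time: 7.78
eef_pos: [0.5299, -0.1978, 0.2931]
tcp_rot: [3.141, -0.0, 3.141]
force: [0.0, 0.4, -2.6]
opening: 0.335
grasp_force: 59.4
```

```bash
python3 - <<'E'
from h import *
p=shot('wrist'); save(p,'w2'); s=p['state']; print(s['eef_pos'],s['tcp_rot'],s['time'],s['opening'])
print([(r['uv'],r['score'],at_z(p,r['uv'],0)) for r in tip_of(p,'polishing_rack')[:2]])
# grey-felt blobs
im=p['img'].astype(int); m=((im.max(2)-im.min(2)<35)&(im.mean(2)>100)&(im.mean(2)<190)).astype(np.uint8)
n,l,st,c=cv2.connectedComponentsWithStats(cv2.morphologyEx(m,cv2.MORPH_OPEN,np.ones((3,3))))
for i in range(1,n):
    if st[i,4]>400:
        b=cv2.boxPoints(cv2.minAreaRect(np.argwhere(l==i)[:,::-1].astype(np.float32)))
        print(st[i],np.round(c[i]),at_z(p,c[i],.012)[:2],'corners',np.round([at_z(p,q,.012)[:2] for q in b],3).tolist())
E
```

```text
[ 0.52989328 -0.19784947  0.29312732] [ 3.14139975e+00 -3.67768492e-04  3.14129732e+00] 7.775 0.33521987305308376
[([281.3, 176.9], 0.86, array([ 0.54419519, -0.19979247,  0.        ]))]
[ 219   26   86   86 5496] [262.  69.] [ 0.42878247 -0.21887282] corners [[0.402, -0.263], [0.389, -0.188], [0.457, -0.173], [0.472, -0.252]]
[ 235  104   81   76 4599] [276. 142.] [ 0.50281604 -0.20534662] corners [[0.476, -0.249], [0.463, -0.174], [0.532, -0.16], [0.546, -0.239]]
[ 250  175   73   42 1907] [289. 194.] [ 0.56089871 -0.19093358] corners [[0.55, -0.236], [0.538, -0.16], [0.587, -0.152], [0.6, -0.23]]
```

View pics/w2.png

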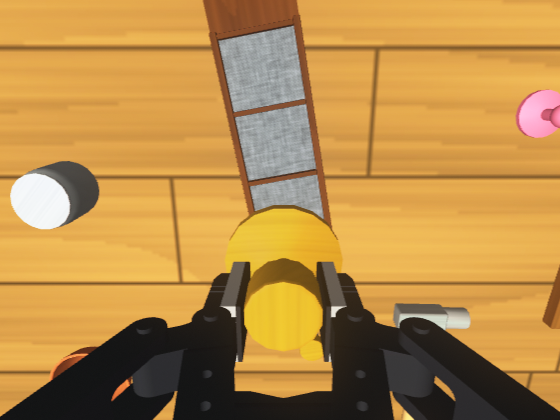

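Bays 4 and 3 show at (262,69) and (276,142), with the mushroom held straight. From these the rack centre is about (0.542,-0.199) at 0.18 rad. The mushroom has rank 3, so it goes to bay 3 at (0.5045,-0.206).

{"op": "send_rows", "data": {
  "steps": [
    {"dp":[0.51,-0.16,0.3],"rot":[0,0,0],"claw":-1},
    {"dp":[0,0,0.9],"rot":[0,0,0],"claw":-1},
    {"dp":[0,0,1],"rot":[0,0,0],"claw":-1},
    {"dp":[0,0,1],"rot":[0,0,0],"claw":-1},
    {"dp":[0,0,0.7],"rot":[0,0,0],"claw":-1},
    {"dp":[0,0,0.4],"rot":[0,0,0],"claw":-1},
    {"dp":[0,0,0.2],"rot":[0,0,0],"claw":-1},
    {"dp":[0,0,0.06],"rot":[0,0,0],"claw":-1},
    {"dp":[0,0,0.04],"rot":[0,0,0],"claw":-1},
    {"dp":[0,0,0],"rot":[0,0,0],"claw":-1},
    {"dp":[0,0,0],"rot":[0,0,0],"claw":-1}
  ]
}}

```text
time: 9.25
eef_pos: [0.5048, -0.2065, 0.0639]
tcp_rot: [-3.141, 0.001, 3.14]
force: [0.2, -0.2, -1.7]
opening: 0.332
grasp_force: 59.4
```

```bash
python3 - <<'E'
from h import *
s=observe(); print(s['eef_pos'],s['force'])
p=shot('side'); im=p['img'][110:230,210:430]; cv2.imwrite('pics/s2.png',cv2.resize(im,None,fx=3,fy=3,interpolation=2)[:,:,::-1])
E
```

```text
[ 0.50477603 -0.20649037  0.06391192] [ 0.22684407 -0.15518421 -1.70711326]
```

View pics/s2.png

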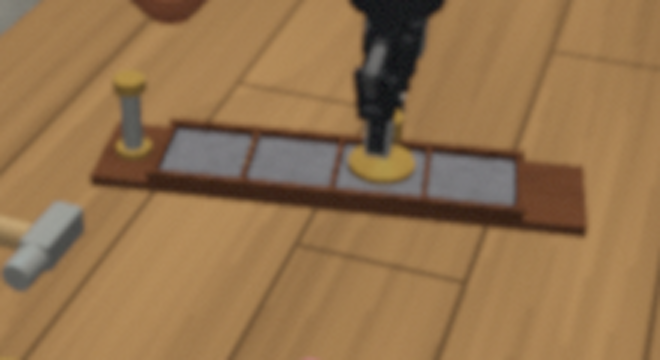

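The mushroom hovers level inside bay 3 at crop (382,160). Now lower it.

{"op": "send_rows", "data": {
  "steps": [
    {"dp":[0,0,0.04],"rot":[0,0,0],"claw":-1},
    {"dp":[0,0,0.04],"rot":[0,0,0],"claw":-1},
    {"dp":[0,0,0.02],"rot":[0,0,0],"claw":-1},
    {"dp":[0,0,0],"rot":[0,0,0],"claw":-1},
    {"dp":[0,0,0],"rot":[0,0,0],"claw":-1}
  ]
}}

```text
time: 9.93
eef_pos: [0.5045, -0.2065, 0.0583]
tcp_rot: [-3.142, -0.0, 3.14]
force: [-0.8, -0.0, -1.9]
opening: 0.331
grasp_force: 59.5
```

{"op": "send_rows", "data": {
  "steps": [
    {"dp":[0,0,0.02],"rot":[0,0,0],"claw":-1},
    {"dp":[0,0,0.02],"rot":[0,0,0],"claw":-1},
    {"dp":[0,0,0],"rot":[0,0,0],"claw":-1},
    {"dp":[0,0,0],"rot":[0,0,0],"claw":-1}
  ]
}}

```text
time: 10.42
eef_pos: [0.505, -0.2067, 0.0581]
tcp_rot: [-3.141, 0.001, 3.141]
force: [-4.3, 2.1, 7.9]
opening: 0.334
grasp_force: 60.4
```

{"op": "send_rows", "data": {
  "steps": [
    {"dp":[0,0,-0.03],"rot":[0,0,0],"claw":-1},
    {"dp":[0,0,0],"rot":[0,0,0],"claw":0.5},
    {"dp":[0,0,0],"rot":[0,0,0],"claw":0.5},
    {"dp":[0,0,0],"rot":[0,0,0],"claw":1},
    {"dp":[0,0,0],"rot":[0,0,0],"claw":1},
    {"dp":[0,0,0],"rot":[0,0,0],"claw":1},
    {"dp":[0,0,-0.5],"rot":[0,0,0],"claw":1},
    {"dp":[0,0,-0.8],"rot":[0,0,0],"claw":1},
    {"dp":[0,0,-1],"rot":[0,0,0],"claw":1},
    {"dp":[0,0,-0.8],"rot":[0,0,0],"claw":1},
    {"dp":[0.2,1,0],"rot":[0,0,0],"claw":1},
    {"dp":[0,1,0],"rot":[0,0,0],"claw":1},
    {"dp":[0,1,0],"rot":[0,0,0],"claw":1},
    {"dp":[0,1,0],"rot":[0,0,0],"claw":1},
    {"dp":[0,1,0],"rot":[0,0,0],"claw":1},
    {"dp":[0,1,0],"rot":[0,0,0],"claw":1},
    {"dp":[0,1,0],"rot":[0,0,0],"claw":1},
    {"dp":[0,1,0],"rot":[0,0,0],"claw":1},
    {"dp":[0,0,0],"rot":[0,0,0],"claw":1},
    {"dp":[0,0,0],"rot":[0,0,0],"claw":1}
  ]
}}

```text
time: 12.92
eef_pos: [0.4949, 0.1934, 0.2127]
tcp_rot: [-3.141, -0.0, 3.141]
force: [0.1, -0.3, -0.3]
opening: 1.001
grasp_force: 0.0
```

```bash
python3 - <<'E'
from h import *
p=shot('scene'); cv2.imwrite('pics/s3.png',cv2.resize(p['img'][130:370,120:480],None,fx=2,fy=2)[:,:,::-1])
print([(np.round(r['uv']),at_z(p,r['uv'],.012)) for r in tip_of(p,'lid_mushroom')[:2]])
p=shot('side'); print([(np.round(r['uv']),at_z(p,r['uv'],.012)) for r in tip_of(p,'lid_mushroom')[:2]])
p=shot('wrist')
for k in ['lid_ball','lid_square','lid_star']: print(k,[(np.round(r['uv']),round(r['score'],2),np.round(at_z(p,r['uv'],.058)[:2],4)) for r in tip_of(p,k)[:3]])
E
```

```text
[(array([243., 180.]), array([ 0.50221665, -0.20621208,  0.012     ])), (array([416., 252.]), array([0.35133584, 0.19491329, 0.012     ]))]
[(array([335., 166.]), array([ 0.50846898, -0.21079535,  0.012     ]))]
lid_ball [(array([157., 160.]), 0.93, array([0.4654, 0.098 ])), (array([421., 220.]), 0.78, array([0.5139, 0.3014])), (array([285., 194.]), 0.65, array([0.4925, 0.1944]))]
lid_square [(array([289.,  97.]), 0.62, array([0.4203, 0.197 ]))]
lid_star [(array([286., 194.]), 0.28, array([0.4918, 0.1946]))]
```

View pics/s3.png

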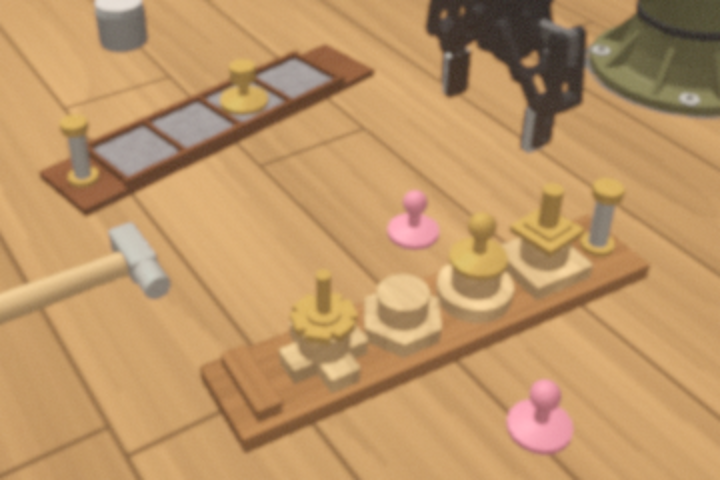

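The mushroom sits upright in bay 3 at crop (243,95). The former at (403,310) is empty and the other lids are untouched. Ball next.

{"op": "send_rows", "data": {
  "steps": [
    {"dp":[0.02,0.02,0.7],"rot":[0,0,0],"claw":1},
    {"dp":[0,0,0.7],"rot":[0,0,0],"claw":1},
    {"dp":[0,0,0.5],"rot":[0,0,0],"claw":1},
    {"dp":[0,0,0.29],"rot":[0,0,0],"claw":1},
    {"dp":[0,0,0],"rot":[0,0,0],"claw":-1},
    {"dp":[0,0,0],"rot":[0,0,0],"claw":-1},
    {"dp":[0,0,0],"rot":[0,0,0],"claw":-1},
    {"dp":[0,0,0],"rot":[0,0,0],"claw":-1},
    {"dp":[0,0,0],"rot":[0,0,0],"claw":-1},
    {"dp":[0,0,0],"rot":[0,0,0],"claw":-1},
    {"dp":[0,0,0],"rot":[0,0,0],"claw":-1},
    {"dp":[0,0,0],"rot":[0,0,0],"claw":-1},
    {"dp":[0,0,0],"rot":[0,0,0],"claw":-1}
  ]
}}

```text
time: 14.95
eef_pos: [0.4945, 0.1947, 0.1045]
tcp_rot: [3.141, 0.002, 3.141]
force: [-1.0, -0.6, 5.3]
opening: 0.239
grasp_force: 58.6
```

{"op": "send_rows", "data": {
  "steps": [
    {"dp":[0,0,-0.3],"rot":[0,0,0],"claw":-1},
    {"dp":[0,0,-0.6],"rot":[0,0,0],"claw":-1},
    {"dp":[0,0,-0.8],"rot":[0,0,0],"claw":-1},
    {"dp":[0,0,-0.5],"rot":[0,0,0],"claw":-1},
    {"dp":[-0.1,-0.4,0],"rot":[0,0,0],"claw":-1},
    {"dp":[-0.2,-0.8,0],"rot":[0,0,0],"claw":-1},
    {"dp":[-0.2,-0.9,0],"rot":[0,0,0],"claw":-1},
    {"dp":[-0.2,-0.9,0],"rot":[0,0,0],"claw":-1},
    {"dp":[-0.2,-0.9,0],"rot":[0,0,0],"claw":-1},
    {"dp":[-0.2,-0.9,0],"rot":[0,0,0],"claw":-1},
    {"dp":[-0.2,-0.9,0],"rot":[0,0,0],"claw":-1},
    {"dp":[-0.2,-0.9,0],"rot":[0,0,0],"claw":-1},
    {"dp":[-0.18,-0.7,0],"rot":[0,0,0],"claw":-1},
    {"dp":[0,-0.44,0],"rot":[0,0,0],"claw":-1},
    {"dp":[0,0,0.6],"rot":[0,0,0],"claw":-1},
    {"dp":[0,0,0.8],"rot":[0,0,0],"claw":-1},
    {"dp":[0,0,0.6],"rot":[0,0,0],"claw":-1},
    {"dp":[0,0,0.6],"rot":[0,0,0],"claw":-1},
    {"dp":[0,0,0.2],"rot":[0,0,0],"claw":-1},
    {"dp":[0,0,0],"rot":[0,0,0],"claw":-1}
  ]
}}

```text
time: 17.45
eef_pos: [0.5768, -0.193, 0.0726]
tcp_rot: [-3.141, -0.002, 3.14]
force: [-0.7, 0.5, -1.5]
opening: 0.247
grasp_force: 58.9
```

```bash
python3 - <<'E'
from h import *
p=shot('wrist')
print(observe()['eef_pos'])
p2=shot('scene'); a=cv2.resize(p['img'],(400,300)); b=cv2.resize(p2['img'][120:240,150:310],(400,300)); cv2.imwrite('pics/s4.png',np.hstack([a,b])[:,:,::-1])
E
```

```text
[ 0.57759465 -0.19296347  0.07395649]
```

View pics/s4.png

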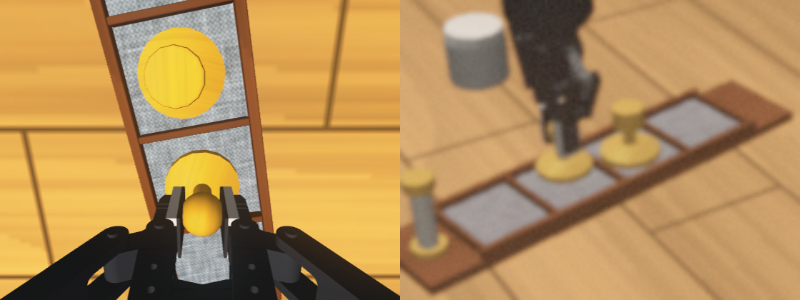

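The ball is upright over bay 2, and the mushroom lies flat in bay 3. Lower the ball.

{"op": "send_rows", "data": {
  "steps": [
    {"dp":[0,0,0.16],"rot":[0,0,0],"claw":-1},
    {"dp":[0,0,0.08],"rot":[0,0,0],"claw":-1},
    {"dp":[0,0,0.04],"rot":[0,0,0],"claw":-1},
    {"dp":[0,0,0.02],"rot":[0,0,0],"claw":-1},
    {"dp":[0,0,0.02],"rot":[0,0,0],"claw":-1},
    {"dp":[0,0,0],"rot":[0,0,0],"claw":-1},
    {"dp":[0,0,0],"rot":[0,0,0],"claw":-1}
  ]
}}

```text
time: 18.42
eef_pos: [0.5778, -0.1928, 0.0585]
tcp_rot: [-3.141, 0.001, 3.141]
force: [-3.0, 0.2, 5.4]
opening: 0.244
grasp_force: 59.5
```

{"op": "send_rows", "data": {
  "steps": [
    {"dp":[0,0,-0.02],"rot":[0,0,0],"claw":-1},
    {"dp":[0,0,0],"rot":[0,0,0],"claw":0.5},
    {"dp":[0,0,0],"rot":[0,0,0],"claw":0.5},
    {"dp":[0,0,0],"rot":[0,0,0],"claw":1},
    {"dp":[0,0,0],"rot":[0,0,0],"claw":1},
    {"dp":[0,0,0],"rot":[0,0,0],"claw":1},
    {"dp":[0,0,-0.5],"rot":[0,0,0],"claw":1},
    {"dp":[0,0,-0.8],"rot":[0,0,0],"claw":1},
    {"dp":[0,0,-1],"rot":[0,0,0],"claw":1},
    {"dp":[0,0,-0.8],"rot":[0,0,0],"claw":1},
    {"dp":[0.36,0.84,0],"rot":[0,0,0],"claw":1},
    {"dp":[0.4,1,0],"rot":[0,0,0],"claw":1},
    {"dp":[0.4,1,0],"rot":[0,0,0],"claw":1},
    {"dp":[0.4,1,0],"rot":[0,0,0],"claw":1},
    {"dp":[0.4,1,0],"rot":[0,0,0],"claw":1},
    {"dp":[0.4,1,0],"rot":[0,0,0],"claw":1},
    {"dp":[0.4,1,0],"rot":[0,0,0],"claw":1},
    {"dp":[0.4,1,0],"rot":[0,0,0],"claw":1},
    {"dp":[0,0,0],"rot":[0,0,0],"claw":1},
    {"dp":[0,0,0],"rot":[0,0,0],"claw":1}
  ]
}}

```text
time: 20.92
eef_pos: [0.42, 0.1996, 0.2134]
tcp_rot: [-3.142, 0.0, 3.141]
force: [0.5, 0.9, 0.2]
opening: 0.998
grasp_force: 0.0
```

```bash
python3 - <<'E'
from h import *
p=shot('wrist'); print(p['state']['eef_pos'])
for k in ['lid_square']: print(k,[(np.round(r['uv']),round(r['score'],2),np.round(at_z(p,r['uv'],.058)[:2],4)) for r in tip_of(p,k)[:3]])
p2=shot('scene')
print([(np.round(r['uv']),at_z(p2,r['uv'],.012)) for r in tip_of(p2,'lid_ball')])
a=cv2.resize(p['img'],(400,300)); b=cv2.resize(p2['img'][120:240,150:310],(400,300)); cv2.imwrite('pics/s5.png',np.hstack([a,b])[:,:,::-1])
E
```

```text
[0.4199711  0.19961658 0.21341052]
lid_square [(array([279., 199.]), 0.69, array([0.4209, 0.1964]))]
[(array([328., 244.]), array([0.47668127, 0.08638458, 0.012     ])), (array([388., 345.]), array([0.54471403, 0.33117946, 0.012     ])), (array([213., 194.]), array([ 0.58539776, -0.19178932,  0.012     ]))]
```

View pics/s5.png

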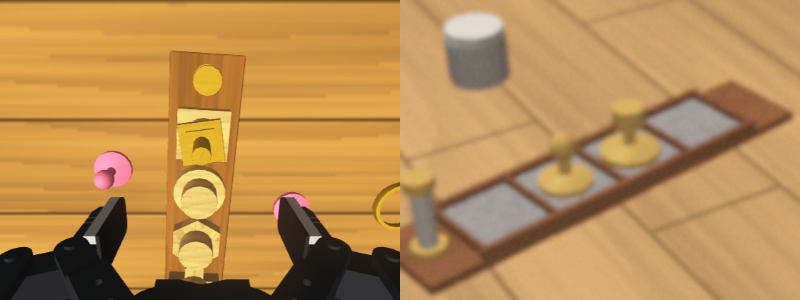

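The ball is upright in bay 2, at right half (565,175). The square's plate is already turned about the same way as the polishing rack, so it needs no rotation. Grasp it.

{"op": "send_rows", "data": {
  "steps": [
    {"dp":[0,-0.03,0.7],"rot":[0,0,0],"claw":1},
    {"dp":[0,0,0.7],"rot":[0,0,0],"claw":1},
    {"dp":[0,0,0.5],"rot":[0,0,0],"claw":1},
    {"dp":[0,0,0.29],"rot":[0,0,0],"claw":1},
    {"dp":[0,0,0],"rot":[0,0,0],"claw":-1},
    {"dp":[0,0,0],"rot":[0,0,0],"claw":-1},
    {"dp":[0,0,0],"rot":[0,0,0],"claw":-1},
    {"dp":[0,0,0],"rot":[0,0,0],"claw":-1},
    {"dp":[0,0,0],"rot":[0,0,0],"claw":-1},
    {"dp":[0,0,0],"rot":[0,0,0],"claw":-1},
    {"dp":[0,0,0],"rot":[0,0,0],"claw":-1},
    {"dp":[0,0,0],"rot":[0,0,0],"claw":-1},
    {"dp":[0,0,0],"rot":[0,0,0],"claw":-1},
    {"dp":[0,0,-0.3],"rot":[0,0,0],"claw":-1},
    {"dp":[0,0,-0.6],"rot":[0,0,0],"claw":-1},
    {"dp":[0,0,-0.8],"rot":[0,0,0],"claw":-1},
    {"dp":[0,0,-0.5],"rot":[0,0,0],"claw":-1}
  ]
}}

```text
time: 23.25
eef_pos: [0.4201, 0.198, 0.2159]
tcp_rot: [3.141, 0.001, 3.14]
force: [-0.2, 0.4, -2.3]
opening: 0.189
grasp_force: 58.7
```

{"op": "send_rows", "data": {
  "steps": [
    {"dp":[-0.24,-0.4,0],"rot":[0,0,0],"claw":-1},
    {"dp":[-0.4,-0.64,0],"rot":[0,0,0],"claw":-1},
    {"dp":[-0.5,-0.8,0],"rot":[0,0,0],"claw":-1},
    {"dp":[-0.5,-0.8,0],"rot":[0,0,0],"claw":-1},
    {"dp":[-0.5,-0.8,0],"rot":[0,0,0],"claw":-1},
    {"dp":[-0.5,-0.8,0],"rot":[0,0,0],"claw":-1},
    {"dp":[-0.5,-0.8,0],"rot":[0,0,0],"claw":-1},
    {"dp":[-0.5,-0.8,0],"rot":[0,0,0],"claw":-1},
    {"dp":[-0.5,-0.8,0],"rot":[0,0,0],"claw":-1},
    {"dp":[-0.3,-0.6,0],"rot":[0,0,0],"claw":-1},
    {"dp":[-0.2,-0.3,0],"rot":[0,0,0],"claw":-1},
    {"dp":[0,0,0.6],"rot":[0,0,0],"claw":-1},
    {"dp":[0,0,0.8],"rot":[0,0,0],"claw":-1},
    {"dp":[0,0,0.6],"rot":[0,0,0],"claw":-1},
    {"dp":[0,0,0.6],"rot":[0,0,0],"claw":-1},
    {"dp":[0,0,0.2],"rot":[0,0,0],"claw":-1},
    {"dp":[0,0,0],"rot":[0,0,0],"claw":-1},
    {"dp":[0,0,0],"rot":[0,0,0],"claw":-1}
  ]
}}

```text
time: 25.5
eef_pos: [0.6523, -0.1793, 0.0756]
tcp_rot: [-3.141, 0.002, 3.14]
force: [-0.2, -0.1, -1.1]
opening: 0.19
grasp_force: 58.9
```

```bash
python3 - <<'E'
from h import *
p=shot('wrist')
print(observe()['eef_pos'])
p2=shot('scene'); a=cv2.resize(p['img'],(400,300)); b=cv2.resize(p2['img'][120:240,150:310],(400,300)); cv2.imwrite('pics/s6.png',np.hstack([a,b])[:,:,::-1])
E
```

```text
[ 0.65232114 -0.17927936  0.0756863 ]
```

View pics/s6.png

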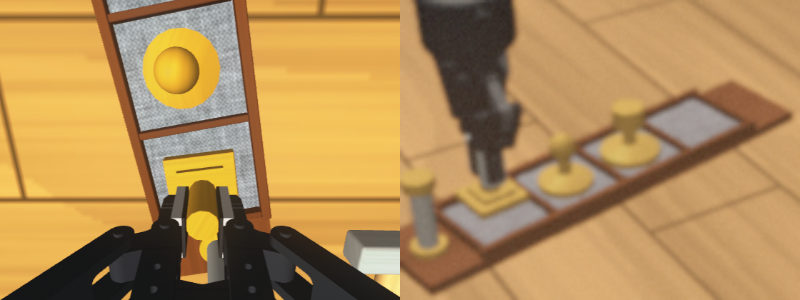

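The square is level over bay 1, aligned with the ridges, and the ball is centred in bay 2. Lower it.

{"op": "send_rows", "data": {
  "steps": [
    {"dp":[0,0,0.16],"rot":[0,0,0],"claw":-1},
    {"dp":[0,0,0.08],"rot":[0,0,0],"claw":-1},
    {"dp":[0,0,0.04],"rot":[0,0,0],"claw":-1},
    {"dp":[0,0,0.02],"rot":[0,0,0],"claw":-1},
    {"dp":[0,0,0.02],"rot":[0,0,0],"claw":-1},
    {"dp":[0,0,0],"rot":[0,0,0],"claw":-1},
    {"dp":[0,0,0],"rot":[0,0,0],"claw":-1}
  ]
}}

```text
time: 26.48
eef_pos: [0.6517, -0.1793, 0.0587]
tcp_rot: [-3.141, 0.001, 3.14]
force: [-3.0, 1.5, 5.1]
opening: 0.192
grasp_force: 59.3
```

{"op": "send_rows", "data": {
  "steps": [
    {"dp":[0,0,-0.02],"rot":[0,0,0],"claw":-1},
    {"dp":[0,0,0],"rot":[0,0,0],"claw":0.5},
    {"dp":[0,0,0],"rot":[0,0,0],"claw":0.5},
    {"dp":[0,0,0],"rot":[0,0,0],"claw":1},
    {"dp":[0,0,0],"rot":[0,0,0],"claw":1},
    {"dp":[0,0,0],"rot":[0,0,0],"claw":1},
    {"dp":[0,0,-0.5],"rot":[0,0,0],"claw":1},
    {"dp":[0,0,-0.8],"rot":[0,0,0],"claw":1},
    {"dp":[0,0,-1],"rot":[0,0,0],"claw":1},
    {"dp":[0,0,-0.8],"rot":[0,0,0],"claw":1},
    {"dp":[0.1,0.9,0],"rot":[0,0,0],"claw":1},
    {"dp":[0,0.9,0],"rot":[0,0,0],"claw":1},
    {"dp":[0,0.9,0],"rot":[0,0,0],"claw":1},
    {"dp":[0,0.9,0],"rot":[0,0,0],"claw":1},
    {"dp":[0,0.9,0],"rot":[0,0,0],"claw":1},
    {"dp":[0,0.9,0],"rot":[0,0,0],"claw":1},
    {"dp":[0,0.9,0],"rot":[0,0,0],"claw":1},
    {"dp":[0,0.97,0],"rot":[0,0,0],"claw":1},
    {"dp":[0,0,0],"rot":[0,0,0],"claw":1},
    {"dp":[0,0,0],"rot":[0,0,0],"claw":1}
  ]
}}

```text
time: 28.98
eef_pos: [0.6469, 0.1844, 0.2137]
tcp_rot: [-3.141, -0.0, 3.141]
force: [-0.6, -0.0, -0.1]
opening: 0.994
grasp_force: 0.0
```

```bash
python3 - <<'E'
from h import *
p=shot('wrist'); print(p['state']['eef_pos'])
for k in ['lid_star']: print(k,[(np.round(r['uv']),round(r['score'],2),np.round(at_z(p,r['uv'],.058)[:2],4)) for r in tip_of(p,k)[:3]])
p2=shot('scene')
a=cv2.resize(p['img'],(400,300)); b=cv2.resize(p2['img'][120:240,150:310],(400,300)); cv2.imwrite('pics/s7.png',np.hstack([a,b])[:,:,::-1])
E
```

```text
[0.64691998 0.18438214 0.21370255]
lid_star []
```

View pics/s7.png

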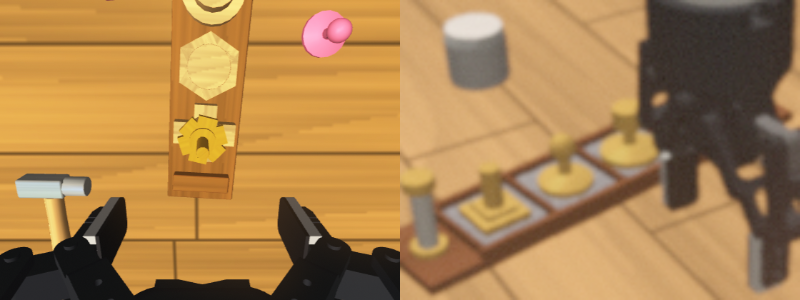

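The square is flat in bay 1. The star is centred under the jaws at about (284,196) full-size pixels, which gives (0.646,0.185). Grasp it.

{"op": "send_rows", "data": {
  "steps": [
    {"dp":[0.02,0,0.7],"rot":[0,0,0],"claw":1},
    {"dp":[0,0,0.7],"rot":[0,0,0],"claw":1},
    {"dp":[0,0,0.5],"rot":[0,0,0],"claw":1},
    {"dp":[0,0,0.29],"rot":[0,0,0],"claw":1},
    {"dp":[0,0,0],"rot":[0,0,0],"claw":-1},
    {"dp":[0,0,0],"rot":[0,0,0],"claw":-1},
    {"dp":[0,0,0],"rot":[0,0,0],"claw":-1},
    {"dp":[0,0,0],"rot":[0,0,0],"claw":-1},
    {"dp":[0,0,0],"rot":[0,0,0],"claw":-1},
    {"dp":[0,0,0],"rot":[0,0,0],"claw":-1},
    {"dp":[0,0,0],"rot":[0,0,0],"claw":-1},
    {"dp":[0,0,0],"rot":[0,0,0],"claw":-1},
    {"dp":[0,0,0],"rot":[0,0,0],"claw":-1},
    {"dp":[0,0,0],"rot":[0,0,0],"claw":-1},
    {"dp":[0,0,-0.3],"rot":[0,0,0],"claw":-1},
    {"dp":[0,0,-0.6],"rot":[0,0,0],"claw":-1},
    {"dp":[0,0,-0.8],"rot":[0,0,0],"claw":-1},
    {"dp":[0,0,-0.5],"rot":[0,0,0],"claw":-1}
  ]
}}

```text
time: 31.38
eef_pos: [0.6461, 0.1843, 0.2166]
tcp_rot: [3.141, 0.001, 3.14]
force: [-0.8, -0.6, -1.9]
opening: 0.118
grasp_force: 58.5
```

{"op": "send_rows", "data": {
  "steps": [
    {"dp":[0.2,-0.4,0],"rot":[0,0,0],"claw":-1},
    {"dp":[0.4,-0.7,0],"rot":[0,0,0],"claw":-1},
    {"dp":[0.45,-0.85,0],"rot":[0,0,0],"claw":-1},
    {"dp":[0.45,-0.85,0],"rot":[0,0,0],"claw":-1},
    {"dp":[0.45,-0.85,0],"rot":[0,0,0],"claw":-1},
    {"dp":[0.45,-0.85,0],"rot":[0,0,0],"claw":-1},
    {"dp":[0.45,-0.85,0],"rot":[0,0,0],"claw":-1},
    {"dp":[0.45,-0.85,0],"rot":[0,0,0],"claw":-1},
    {"dp":[0.45,-0.85,0],"rot":[0,0,0],"claw":-1},
    {"dp":[0.35,-0.65,0],"rot":[0,0,0],"claw":-1},
    {"dp":[0.2,-0.38,0],"rot":[0,0,0],"claw":-1},
    {"dp":[0,0,0.6],"rot":[0,0,0],"claw":-1},
    {"dp":[0,0,0.8],"rot":[0,0,0],"claw":-1},
    {"dp":[0,0,0.6],"rot":[0,0,0],"claw":-1},
    {"dp":[0,0,0.6],"rot":[0,0,0],"claw":-1},
    {"dp":[0,0,0.2],"rot":[0,0,0],"claw":-1},
    {"dp":[0,0,0],"rot":[0,0,0],"claw":-1},
    {"dp":[0,0,0],"rot":[0,0,0],"claw":-1}
  ]
}}

```text
time: 33.62
eef_pos: [0.4312, -0.2196, 0.0759]
tcp_rot: [-3.141, 0.002, 3.141]
force: [0.6, 0.3, -1.3]
opening: 0.119
grasp_force: 58.6
```

```bash
python3 - <<'E'
from h import *
p=shot('wrist')
print(observe()['eef_pos'])
p2=shot('side'); a=cv2.resize(p['img'],(400,300)); b=cv2.resize(p2['img'][85:235,220:420],(400,300)); cv2.imwrite('pics/s8.png',np.hstack([a,b])[:,:,::-1])
E
```

```text
[ 0.43124665 -0.21955875  0.07586774]
```

View pics/s8.png

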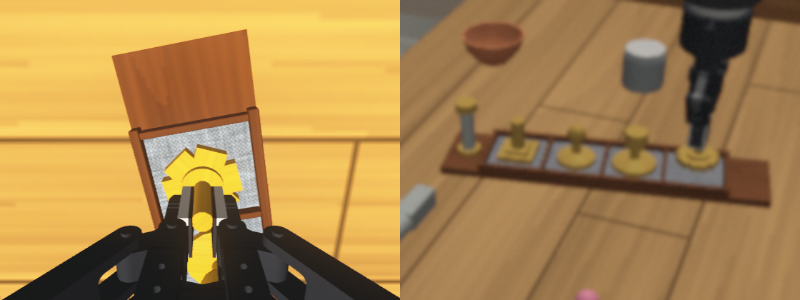

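The star is level over bay 4, and the other three stand in bays 1 to 3. Lower it.

{"op": "send_rows", "data": {
  "steps": [
    {"dp":[0,0,0.16],"rot":[0,0,0],"claw":-1},
    {"dp":[0,0,0.08],"rot":[0,0,0],"claw":-1},
    {"dp":[0,0,0.04],"rot":[0,0,0],"claw":-1},
    {"dp":[0,0,0.02],"rot":[0,0,0],"claw":-1},
    {"dp":[0,0,0.02],"rot":[0,0,0],"claw":-1},
    {"dp":[0,0,0],"rot":[0,0,0],"claw":-1},
    {"dp":[0,0,0],"rot":[0,0,0],"claw":-1}
  ]
}}

```text
time: 34.6
eef_pos: [0.4307, -0.2196, 0.0592]
tcp_rot: [-3.141, 0.001, 3.14]
force: [-2.1, 0.6, 5.7]
opening: 0.124
grasp_force: 59.1
```

Contact. Release, go straight up, then back over the table centre.

{"op": "send_rows", "data": {
  "steps": [
    {"dp":[0,0,-0.02],"rot":[0,0,0],"claw":-1},
    {"dp":[0,0,0],"rot":[0,0,0],"claw":0.5},
    {"dp":[0,0,0],"rot":[0,0,0],"claw":0.5},
    {"dp":[0,0,0],"rot":[0,0,0],"claw":1},
    {"dp":[0,0,0],"rot":[0,0,0],"claw":1},
    {"dp":[0,0,0],"rot":[0,0,0],"claw":1},
    {"dp":[0,0,-0.5],"rot":[0,0,0],"claw":1},
    {"dp":[0,0,-0.8],"rot":[0,0,0],"claw":1},
    {"dp":[0,0,-1],"rot":[0,0,0],"claw":1},
    {"dp":[0,0,-1],"rot":[0,0,0],"claw":1},
    {"dp":[0,0,-1],"rot":[0,0,0],"claw":1},
    {"dp":[-0.5,0,-0.5],"rot":[0,0,0],"claw":1},
    {"dp":[-0.5,0,0],"rot":[0,0,0],"claw":1},
    {"dp":[-0.5,0,0],"rot":[0,0,0],"claw":1},
    {"dp":[0,0,0],"rot":[0,0,0],"claw":1},
    {"dp":[0,0,0],"rot":[0,0,0],"claw":1}
  ]
}}

```text
time: 36.6
eef_pos: [0.5051, -0.2195, 0.2992]
tcp_rot: [-3.141, -0.001, 3.14]
force: [-0.8, -0.3, 0.1]
opening: 1.002
grasp_force: 0.0
```

```bash
python3 - <<'E'
from h import *
p=shot('wrist'); c=np.array([.5417,-.1993]); u=np.array([.983,.182]); v=np.array([-.182,.983])
for k in ['lid_square','lid_ball','lid_mushroom','lid_star','polishing_rack']: print(k,[(np.round(r['uv']),round(r['score'],2),np.round([(d:=at_z(p,r['uv'],0 if 'rack' in k else .012)[:2]-c)@u,d@v],4)) for r in tip_of(p,k)[:2]])
save(p,'w9')
E
```

```text
lid_square [(array([315., 283.]), 0.92, array([ 0.113 , -0.0017]))]
lid_ball [(array([548., 135.]), 0.87, array([-0.0199,  0.2775])), (array([308., 226.]), 0.72, array([0.0369, 0.0026]))]
lid_mushroom [(array([294., 166.]), 0.82, array([-0.037 , -0.0011]))]
lid_star [(array([285.,  96.]), 0.93, array([-0.1125,  0.0021]))]
polishing_rack [(array([300., 197.]), 0.93, array([ 0.003 , -0.0002]))]
```

View pics/w9.png

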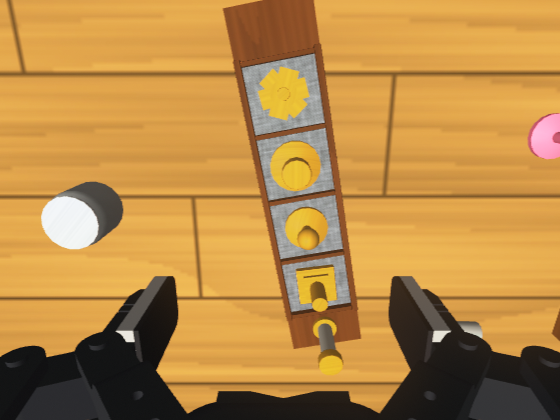

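From the post, square (315,283), ball (308,226), mushroom (294,166) and star (285,96) all lie flat and within about 3 mm of their bay centres. Hand in.

```bash
python3 -c "
from bench import *
print(close_job())"
```

```text
the job is handed in; nothing more can be done
None
```

I moved all four lids to the polishing rack in order from its stop post (square, ball, mushroom, star) and handed the job in at about 37 s of the 106 s limit; the last picture shows them flat and within about 3 mm of their bay centres, but no verdict was returned.

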